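# Turn a watch dial-up and start a timing test

### The job

Roll the six-sided aluminium holder with the two dark bands, which carries the watch, towards the robot, face by face along the bench, until the watch looks straight up; never lift the holder off the bench or lay it down on the watch's glass. Then slide it along the bench, watch still up, until one of its ends is flat and square against the black pick-up pad of the grey sensor stand and centred on it, let go, and push the round white key on top of the stand all the way down and release it. Leave the plain spare holder and the black eye loupe where they are.

Things in the scene. Friction and masses are not known exactly. Their poses are not given: they have to be found in the camera images.
- holder: Hexagonal aluminium bar, 0.7 kg, 120 mm long, 54 mm across flats, 62.4 mm across its long edges (27 mm up), with a round watch on one long face between two dark bands. Origin: its centre, 27 mm up. y: along the bar, z: out of the watch face. At first y is within 20 degrees of world y. Pushing and lifting its far wide edge tips it 60 degrees, 31 mm on; pushed level it may slide.
- watch (a point): Centre of the watch (29 mm steel case, white dial, flush), 27 mm from the bar's axis; axes as the bar's. A dark line on each end of the bar runs from its centre towards the watch. At the start the watch is on the lower slanting face on the side away from the robot, z 120 degrees from vertical: two rolls towards the robot bring it up; the other way it would land on its glass.
- spare_holder: A second, identical hexagonal bar without watch or bands (120 mm long, 54 mm across flats), lying on the bench beside the first; which of them is left and which right varies. Origin: its centre, y axis along the bar. To be left where it is. Nearer the robot, at x 0.38 to 0.49, the bench is clear.
- loupe: Small black eye loupe standing on the bench, 36 mm in diameter and 40 mm high. Origin: centre of its underside. To be left where it is.
- stand: Grey sensor stand fixed on the bench to the robot's left: base 120 x 110 mm (x, y), 60 mm high, z up. Origin: centre of its underside. Its y axis points out of its rear, away from the pad.
- pad (a point): Centre of the front face of the black pick-up pad on the stand (pad 50 mm wide, reaching from 5 to 49 mm above the bench), 27 mm above the bench. Axes as the stand's: the pad faces the stand's -y, roughly the robot's right. In front of it is bare bench. When the holder is home its origin lies 60 mm from this point along -y of the stand.
- start_key_top (a point): Centre of the top of the round white key (32 mm across) on top of the stand, about 71 mm behind the pad's face and above everything else on the stand.
- start_key (a joint): Travel of the key: 0 up, 0.006 m fully down; sprung, about 5 N to push it fully down.

How it is judged:
By the outcome, as a careful person would: the job done as asked, in the order asked, and still so for the second after the job is handed in, with the robot touching nothing.
It also fails if it takes over 64 s, if anything falls off the work surface, if the arm or the gripper's body presses on something with over 40 N, if the wrist force passes 120 N, or if a joint passes its speed limit or range.

### The arm

A 6-joint arm with a two-finger parallel gripper is mounted at the origin on the work surface. World frame = base frame: x ahead of the robot, y to its left, z up, the work surface at z = 0. Lengths are in m, angles in rad, forces in N, time in s.
With the tool pointing down it reaches from about 0.35 to 0.775 m from the base axis. Payload 5.5 kg.
Tool frame: the origin (TCP) lies between the finger pads; the fingertips stand 22 mm ahead of it and the grasp point (between the pads) lies 3 mm ahead of it; z points along the fingers, y is the line along which they close (so a half turn about z gives the same grasp; the last joint's range is limited). The gripper opens to 85 mm and grips with 20 to 120 N. Pads are 22 mm wide; open, the fingers measure 114 mm over their backs; the gripper's body (76 mm by 85 mm) begins 54 mm behind the grasp point. The pads swing forward as they close: fully open they stand 13 mm farther back than shut.
Start: joints at [-1.269, 0.313, 0.046, 1.304, 0, 1.431], TCP at [0.246, -0.52, 0.253] pointing down, gripper open.
Joint ranges: [-2.76, 2.76], [-0.86, 1.69], [-1.03, 1.26], [-2.2, 2.34], [-1.47, 1.5], [-3.14, 3.14]. Speed limits (rad/s): [2.57, 2.57, 3.14, 3.14, 3.14, 3.14].

### API

Orientations are given as a unit quaternion [w, x, y, z].
In Python, from workcell import env gives the robot as it stands.
- The arm moves only by the shell command python3 nudge.py 'ROWS' [OPENING] [FORCE]. ROWS is a JSON list of rows, 1 to 8 of them, each of 6 numbers: dx, dy, dz in m, then a rotation vector rx, ry, rz in rad; each row is the pose to reach, as a shift and turn from the pose commanded when the command began, along the tool's axes at that moment; what a row does not reach only later rows make up. A row lasts 1/8 s, in which the tool goes at most 0.0625 m and 0.188 rad, less where a joint would pass 70% of its speed; a pose out of reach is approached as far as the arm can. OPENING is the finger opening in m, set as the command begins (- or left out keeps the last). The fingers move at their own pace and stop on an object; FORCE is the grip in N (left out, the last holds). Time passes only in rows, so rows that do not move let the fingers close. It prints the time, the measured TCP pose, the force, the opening and the grip force at its end.
- env.get_state(): the state, without advancing time (a new reading comes with each control period).
- env.read_camera(name): name is "scene" or "top"; returns a dict with "image" (420x560x3 uint8, red, green, blue), "K" (3x3 intrinsics, pixels), "R" (3x3) and "t" (3): a world point X has camera coordinates R X + t. Camera axes: x right, y down, z forward; pixel columns grow to the right and rows downward; lengths in m; the calibration is good to about 2 mm. A picture is of the moment at which its call begins. There is no depth.
- env.hand_in(): hands the job in; it is judged then, once.
The state is a dict: "clock": time; "joint_pos": joint angles; "qvel": joint speeds; "tau": joint torques, N m; "tcp_pos": TCP position; "orientation": TCP orientation; "wrist_force": force on the tool from outside, world axes, zero at the start; "ft_torque": the same for the moment, N m; "finger_gap": finger opening in m; "grip_force": force on a finger pad.
Only numpy, scipy, OpenCV 4.12 (cv2) and the standard library are available. Lean on these libraries where they do the work, as an engineer would, in place of code of your own. Each camera call takes 0.05 s, during which the arm holds its last target. There are 200 camera calls.

## Working session

There is one attempt and no reset: what is moved stays moved. The work goes in short steps, Python scripts to look and compute and a shell command to move; the robot and the scene stay as the last step left them, time stands still between calls to the robot, and variables do not carry over. Pictures are saved under pics/ and viewed, at most 10 in all, crops included, and the job is handed in when it is done.

```bash
ls; mkdir -p pics
python3 - <<'E'
from workcell import env
import cv2,numpy as np,pickle
for n in("scene","top"):
    d=env.read_camera(n); cv2.imwrite(f"pics/{n}0.png",d["image"][:,:,::-1]); pickle.dump(d,open(f"pics/{n}0.pkl","wb"))
    print(n,d["K"].tolist(),(-d["R"].T@d["t"]).tolist(), d["R"].round(3).tolist())
print(env.get_state())
E
```

```text
nudge.py
pics
workcell.py
scene [[416.0522070896889, 0.0, 276.4276504619682], [0.0, 416.0522070896889, 207.16809630093897], [0.0, 0.0, 1.0]] [1.1472745233593227, 0.14657068899260745, 0.6182449489083728] [[-0.138, 0.99, -0.015], [0.696, 0.086, -0.713], [-0.704, -0.109, -0.701]]
top [[515.7556002768896, 0.0, 277.0472718644834], [0.0, 515.7556002768896, 207.29467811729097], [0.0, 0.0, 1.0]] [0.44834120061371546, 0.08194883308409026, 1.3370984978654528] [[-0.01, -1.0, 0.0], [-0.995, 0.01, -0.1], [0.1, -0.001, -0.995]]
{'clock': 0.1, 'joint_pos': array([-1.26865265e+00,  3.13969102e-01,  4.50476241e-02,  1.30358547e+00,
       -1.45836585e-05,  1.43117847e+00]), 'qvel': array([ 6.74180656e-04, -8.89719801e-04,  5.40895088e-03,  6.04070147e-04,
       -8.64781881e-05,  4.21505676e-04]), 'tau': array([ 3.39173952e-03, -4.81725526e+01,  2.99243635e+01,  1.27434562e-02,
       -8.22960124e-05,  1.89865595e-06]), 'tcp_pos': array([ 0.24567905, -0.51939162,  0.2524547 ]), 'orientation': array([-8.51898049e-04,  9.75704504e-01,  2.19089000e-01, -7.66964749e-05]), 'wrist_force': array([-0.30828011,  0.64620569,  0.11985858]), 'ft_torque': array([-0.02677846,  0.00266422,  0.04737777]), 'grip_force': 0.0, 'finger_gap': 0.0857931928681841}
```

View pics/scene0.png

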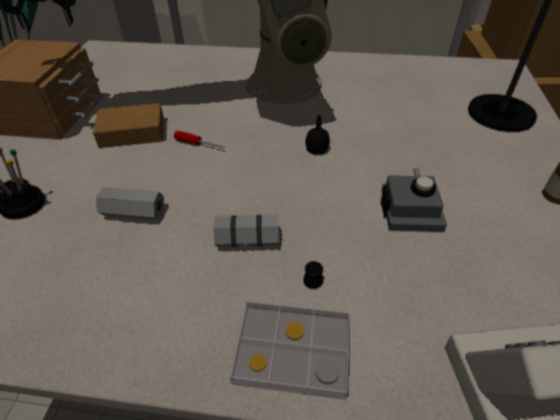

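View pics/top0.png

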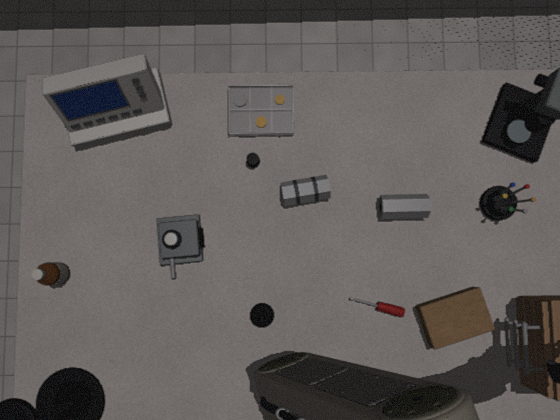

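The banded holder is at scene (247,231) and top (305,191). The loupe is at top (252,160), the spare at top (404,207), and the stand at top (180,240) with its key at (172,239). A black object stands at top (262,315). Next I'll enlarge the holder and stand.

```bash
cat > h.py <<'E'
import cv2,numpy as np,pickle
from workcell import env
def grab(n,tag):
    d=env.read_camera(n); pickle.dump(d,open(f"pics/{n}{tag}.pkl","wb")); return d
def load(n,tag): return pickle.load(open(f"pics/{n}{tag}.pkl","rb"))
def crop(d,u,v,w,h,s):
    im=cv2.resize(d["image"][v:v+h,u:u+w,::-1],None,fx=s,fy=s,interpolation=cv2.INTER_CUBIC)
    im=cv2.convertScaleAbs(im,alpha=1.6)
    for x in range((u+9)//10*10,u+w,10):
        cv2.line(im,((x-u)*s,0),((x-u)*s,6),(0,0,255)); cv2.putText(im,str(x),((x-u)*s-8,16),0,.33,(0,255,255))
    for y in range((v+9)//10*10,v+h,10):
        cv2.line(im,(0,(y-v)*s),(6,(y-v)*s),(0,0,255)); cv2.putText(im,str(y),(8,(y-v)*s+4),0,.33,(0,255,255))
    return im
def plane(d,p,z):   # pixel -> world at height z  (pixel centre convention as crop: x*s)
    r=d["R"].T@np.linalg.solve(d["K"],[p[0],p[1],1]); c=-d["R"].T@d["t"]
    return c+r*(z-c[2])/r[2]
def proj(d,X):
    q=d["K"]@(d["R"]@np.asarray(X)+d["t"]); return q[:2]/q[2]
def tri(dp):
    A=np.zeros((3,3));b=np.zeros(3)
    for d,p in dp:
        r=d["R"].T@np.linalg.solve(d["K"],[p[0],p[1],1]);r/=np.linalg.norm(r);c=-d["R"].T@d["t"]
        P=np.eye(3)-np.outer(r,r);A+=P;b+=P@c
    X=np.linalg.solve(A,b); return X
E
python3 - <<'E'
from h import *
s=load("scene",0);t=load("top",0)
a=np.hstack([crop(t,265,160,80,60,5),crop(s,205,200,80,60,5)])
b=np.hstack([crop(t,145,205,80,60,5),crop(s,375,160,80,60,5)])
cv2.imwrite("pics/c1.png",np.vstack([a,b]))
E
```

```text
(no output)
```

View pics/c1.png

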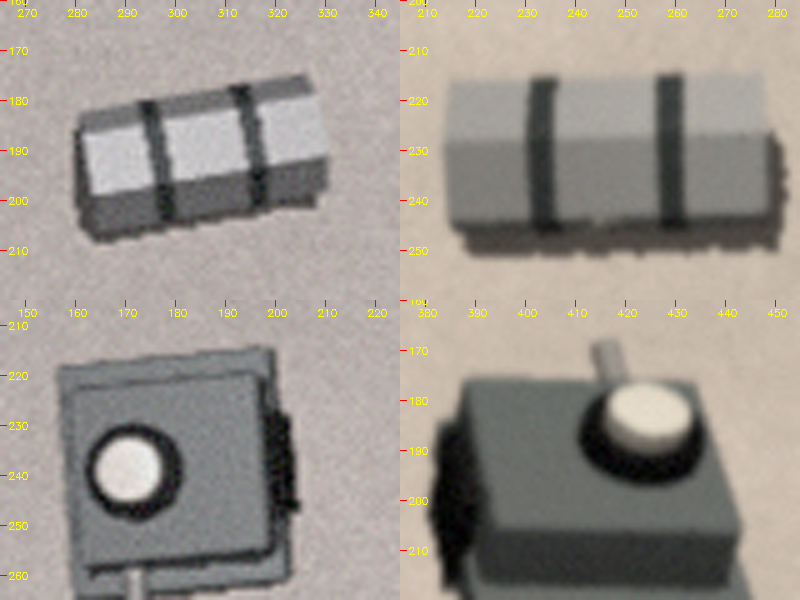

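Holder top face, bright, in the top view: corners (281.5,186), (328,178.5), (330,191.5), (283.5,199). In the scene view they are (278,226.5), (214,228), (215,216), (277,214.5). The key top is at top (170.5,239) and scene (424.5,182). The pad front runs from about (202,227) to (205,247) in the top view.

```bash
python3 - <<'E'
from h import *
s=load("scene",0);t=load("top",0)
P=[tri([(t,a),(s,b)]) for a,b in [((281.5,186),(278,226.5)),((328,178.5),(214,228)),((283.5,199),(277,214.5)),((330,191.5),(215,216))]]
for p in P: print(p.round(4))
for a in [(281.5,186),(328,178.5),(283.5,199),(330,191.5)]: print("z54",plane(t,a,.054).round(4))
m=np.mean([plane(t,a,.054) for a in [(281.5,186),(328,178.5),(283.5,199),(330,191.5)]],0);print("top centre",m,"tri",np.mean(P,0))
for i,j in((0,1),(2,3)):
  d=P[i]-P[j];print(np.degrees(np.arctan2(-d[0],d[1])),np.linalg.norm(d))
k=tri([(t,(170.5,239)),(s,(424.5,182))]);print("key",k, proj(t,k),proj(s,k))
for n,a,z in [("padA",(201.5,227),.049),("padB",(204.5,247),.049),("bA",(158,219),.02),("bB",(199,214.5),.02),("bD",(203,261),.02),("topA",(196.5,220),.06),("topB",(200,255),.06),("topC",(160,223),.06),("topD",(163,259),.06),("loupe",(252.5,159),.04)]:
  print(n,plane(t,a,z).round(4))
E
cat >> h.py <<'E'
from scipy.spatial.transform import Rotation as Ro
def frame(yaw):
    return np.array([[np.cos(yaw),np.sin(yaw),0],[-np.sin(yaw),np.cos(yaw),0],[0,0,1]])  # rows ex,ey,ez
def tool(tilt,yaw):  # tilt deg from down, + = fingers point away from robot; tool y ~ +ex
    ex,ey,ez=frame(yaw);t=np.radians(tilt)
    z=np.sin(t)*ex-np.cos(t)*ez; y=np.cos(t)*ex+np.sin(t)*ez
    return Ro.from_matrix(np.c_[np.cross(y,z),y,z])
def cur():
    s=env.get_state();q=s["orientation"];return np.array(s["tcp_pos"]),Ro.from_quat([q[1],q[2],q[3],q[0]])
def delta(p,R,base=None):
    p0,R0=base or cur()
    r=np.r_[R0.inv().apply(np.asarray(p)-p0),(R0.inv()*R).as_rotvec()]
    return "["+",".join(f"{v:.4f}" for v in r)+"]"
def roll(c,yaw,s,back,phi,tilt0=-30):
    """TCP pose while bar (start centre c xy, yaw) has rolled by phi deg; s offset along bar"""
    ex,ey,ez=frame(yaw);c=np.array([c[0],c[1],.027])+s*ey
    z=np.sin(np.radians(tilt0))*ex-np.cos(np.radians(tilt0))*ez
    p=c-back*z;piv=c-.0156*ex-.027*ez
    return piv+Ro.from_rotvec(-ey*np.radians(phi)).apply(p-piv), tool(tilt0+phi,yaw)
C=(.6232,.0074);Y=np.radians(8.7)
E
python3 - <<'E'
from h import *
p,R=roll(C,Y,-.03,.13,0);print(p);print(delta(p,R)); p2,R2=roll(C,Y,-.03,.022,0);print(p2)
E
```

```text
[ 0.69198993 -0.01242286  0.1395833 ]
[0.6202,-0.2673,0.1135,0.4481,-0.3361,-1.2494]
[ 0.63861126 -0.02059095  0.04605256]
```

```bash
R='[0.62,-0.267,0.113,0.448,-0.336,-1.249]'; python3 nudge.py '[[0.62,-0.267,0.113,0.448,-0.336,-1.249],[0.62,-0.267,0.113,0.448,-0.336,-1.249],[0.62,-0.267,0.113,0.448,-0.336,-1.249],[0.62,-0.267,0.113,0.448,-0.336,-1.249],[0.62,-0.267,0.113,0.448,-0.336,-1.249],[0.62,-0.267,0.113,0.448,-0.336,-1.249],[0.62,-0.267,0.113,0.448,-0.336,-1.249],[0.62,-0.267,0.113,0.448,-0.336,-1.249]]' 0.066 20
python3 - <<'E'
from h import *
p,R=roll(C,Y,-.03,.13,0);print(delta(p,R));print(env.get_state()["joint_pos"].round(3))
E
```

```text
clock: 1.1
tcp_pos: [0.573, -0.1475, 0.1691]
orientation: [-0.169, 0.628, 0.734, -0.198]
wrist_force: [0.7, -0.4, 0.5]
finger_gap: 0.0661
grip_force: 0.0
[0.1151,0.1345,-0.0440,-0.0022,0.0021,0.0026]
[-0.286  0.805  0.528  1.777 -0.217  1.183]
```

```bash
python3 nudge.py '[[0.115,0.134,-0.044,0,0,0],[0.115,0.134,-0.044,0,0,0],[0.115,0.134,-0.044,0,0,0],[0.115,0.134,-0.044,0,0,0],[0.115,0.134,-0.044,0,0,0]]'
python3 - <<'E'
from h import *
p,R=roll(C,Y,-.03,.13,0);print(delta(p,R));p,R=roll(C,Y,-.03,.022,0);print(delta(p,R));print(env.get_state()["joint_pos"].round(3))
E
```

```text
clock: 1.72
tcp_pos: [0.6862, -0.0141, 0.1364]
orientation: [-0.169, 0.628, 0.733, -0.198]
wrist_force: [0.5, -0.6, 0.4]
finger_gap: 0.0661
grip_force: 0.0
[0.0007,0.0036,-0.0057,-0.0026,0.0017,0.0014]
[0.0009,0.0039,0.1023,-0.0026,0.0017,0.0014]
[-0.088  1.203  1.262  2.143 -0.121  1.361]
```

```bash
python3 nudge.py '[[0.001,0.004,0.03,0,0,0],[0.001,0.004,0.05,0,0,0],[0.001,0.004,0.06,0,0,0]]'
python3 - <<'E'
from h import *
p,R=roll(C,Y,-.03,.022,0);print(delta(p,R));print(env.get_state()["joint_pos"].round(3))
grab("top",1);grab("scene",1)
s=load("scene",1);t=load("top",1)
cv2.imwrite("pics/c2.png",np.hstack([crop(t,265,160,80,80,5),crop(s,205,180,80,80,5)]))
E
```

```text
clock: 2.1
tcp_pos: [0.6606, -0.02, 0.0874]
orientation: [-0.166, 0.631, 0.733, -0.195]
wrist_force: [-0.0, 0.2, 0.7]
finger_gap: 0.0661
grip_force: 0.0
[0.0029,0.0015,0.0467,0.0062,0.0020,-0.0030]
[-0.099  1.047  0.814  1.841 -0.125  1.355]
```

View pics/c2.png

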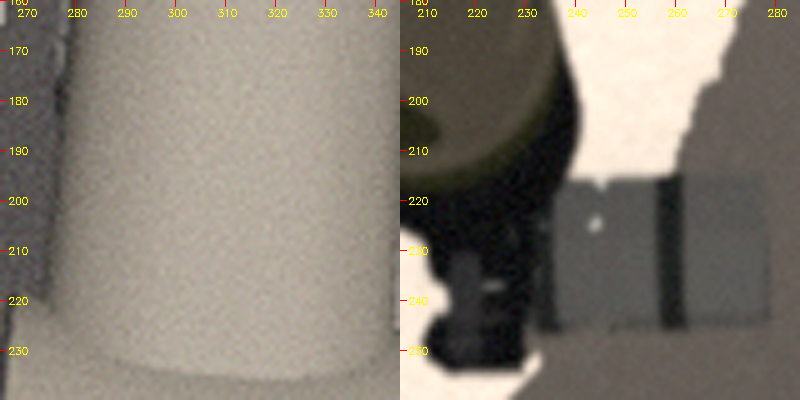

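The far finger (scene about (220,245)) stands clear beyond the bar, on the far side, left of the left band (233). The bar hasn't moved, so I'll descend around it.

```bash
python3 nudge.py '[[0.003,0.0015,0.016,0.006,0.002,-0.003],[0.003,0.0015,0.032,0.006,0.002,-0.003],[0.003,0.0015,0.046,0.006,0.002,-0.003],[0.003,0.0015,0.046,0.006,0.002,-0.003]]' 0.064
python3 nudge.py '[[0,0,0,0,0,0],[0,0,0,0,0,0],[0,0,0,0,0,0]]' 0.0555
python3 - <<'E'
from h import *
p,R=roll(C,Y,-.03,.022,0);print(delta(p,R));print(env.get_state()["joint_pos"].round(3))
b=cur()
for k in range(1,9): print(delta(*roll(C,Y,-.03,.022,k*4),base=roll(C,Y,-.03,.022,0)))
grab("scene",2)
s=load("scene",2)
cv2.imwrite("pics/c3.png",crop(s,195,180,100,80,5))
E
```

```text
clock: 2.7
tcp_pos: [0.6394, -0.0198, 0.0465]
orientation: [-0.169, 0.629, 0.733, -0.197]
wrist_force: [-0.3, -0.6, 0.0]
finger_gap: 0.0639
grip_force: 0.0
clock: 3.08
tcp_pos: [0.6395, -0.019, 0.0461]
orientation: [-0.169, 0.628, 0.733, -0.197]
wrist_force: [0.6, -0.3, 0.1]
finger_gap: 0.055
grip_force: 0.0
[-0.0014,-0.0010,0.0006,-0.0013,0.0003,0.0017]
[-0.1    1.014  0.641  1.708 -0.126  1.35 ]
[-0.0000,-0.0037,0.0001,-0.0698,-0.0000,-0.0000]
[0.0000,-0.0074,0.0005,-0.1396,0.0000,0.0000]
[-0.0000,-0.0111,0.0012,-0.2094,-0.0000,-0.0000]
[-0.0000,-0.0147,0.0021,-0.2793,-0.0000,-0.0000]
[-0.0000,-0.0182,0.0032,-0.3491,-0.0000,-0.0000]
[-0.0000,-0.0216,0.0046,-0.4189,-0.0000,-0.0000]
[-0.0000,-0.0250,0.0062,-0.4887,0.0000,-0.0000]
[0.0000,-0.0282,0.0081,-0.5585,0.0000,-0.0000]
```

View pics/c3.png

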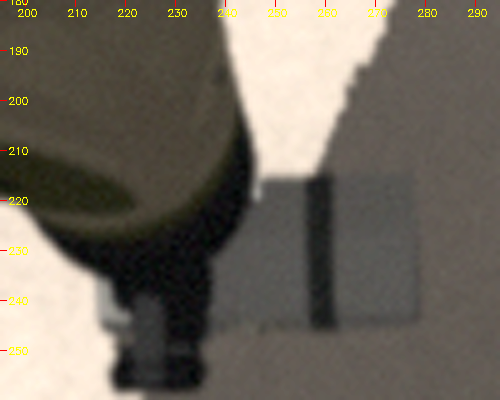

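The fingers straddle the bar (far finger at about (224,245)), and with a 55 mm gap there is no contact force. First half of roll 1 next.

```bash
python3 nudge.py '[[0,-0.0037,0,-0.07,0,0],[0,-0.0074,0.0005,-0.14,0,0],[0,-0.011,0.001,-0.21,0,0],[0,-0.0147,0.002,-0.28,0,0],[0,-0.018,0.003,-0.35,0,0],[0,-0.0216,0.0045,-0.42,0,0],[0,-0.025,0.006,-0.489,0,0],[0,-0.028,0.008,-0.558,0,0]]'
python3 - <<'E'
from h import *
for a in (28,32,36):
  p,R=roll(C,Y,-.03,.022,a);print(delta(p,R))
print(env.get_state()["joint_pos"].round(3))
for k in (36,40,44,48,52,56,60): print(delta(*roll(C,Y,-.03,.022,k),base=roll(C,Y,-.03,.022,32)))
grab("scene",3)
E
```

```text
clock: 4.12
tcp_pos: [0.6112, -0.0233, 0.0534]
orientation: [0.011, 0.651, 0.759, 0.013]
wrist_force: [0.3, 0.0, 0.7]
finger_gap: 0.0554
grip_force: 0.0
[-0.0015,0.0027,0.0004,0.0699,-0.0005,0.0017]
[-0.0015,-0.0010,0.0002,0.0001,-0.0006,0.0017]
[-0.0014,-0.0047,0.0004,-0.0697,-0.0006,0.0017]
[-0.175  0.486 -0.21   0.842  0.012  1.243]
[-0.0000,-0.0037,0.0001,-0.0698,0.0000,0.0000]
[-0.0000,-0.0074,0.0005,-0.1396,0.0000,-0.0000]
[-0.0000,-0.0111,0.0012,-0.2094,0.0000,-0.0000]
[-0.0000,-0.0147,0.0021,-0.2793,0.0000,0.0000]
[-0.0000,-0.0182,0.0032,-0.3491,0.0000,0.0000]
[-0.0000,-0.0216,0.0046,-0.4189,0.0000,-0.0000]
[-0.0000,-0.0250,0.0062,-0.4887,0.0000,0.0000]
```

```bash
python3 nudge.py '[[0,-0.0047,0,-0.07,0,0],[0,-0.0084,0.0005,-0.14,0,0],[0,-0.012,0.001,-0.21,0,0],[0,-0.0157,0.002,-0.28,0,0],[0,-0.019,0.003,-0.35,0,0],[0,-0.0226,0.0045,-0.42,0,0],[0,-0.026,0.006,-0.489,0,0],[0,-0.026,0.006,-0.489,0,0]]'
python3 nudge.py '[[0,0,0,0,0,0],[0,0,0,0,0,0]]' 0.064
python3 nudge.py '[[0,0,-0.04,0,0,0],[0,0,-0.08,0,0,0],[0,0,-0.1,0,0,0]]'
python3 - <<'E'
from h import *
print(env.get_state()["joint_pos"].round(3))
s=grab("scene",4);t=grab("top",4)
cv2.imwrite("pics/c4.png",np.hstack([crop(t,265,160,80,80,5),crop(s,205,170,80,80,5)]))
E
```

```text
clock: 5.18
tcp_pos: [0.5853, -0.0274, 0.046]
orientation: [0.167, 0.629, 0.733, 0.196]
wrist_force: [0.3, -0.8, -0.4]
finger_gap: 0.0552
grip_force: 0.0
clock: 5.42
tcp_pos: [0.5863, -0.0273, 0.0462]
orientation: [0.167, 0.629, 0.734, 0.196]
wrist_force: [-0.5, 0.3, -0.0]
finger_gap: 0.064
grip_force: 0.0
clock: 5.8
tcp_pos: [0.5367, -0.0351, 0.1348]
orientation: [0.168, 0.629, 0.734, 0.196]
wrist_force: [-0.5, 1.3, 0.0]
finger_gap: 0.0644
grip_force: 0.0
[-0.34   0.006 -0.78   0.316  0.238  1.135]
```

View pics/c4.png

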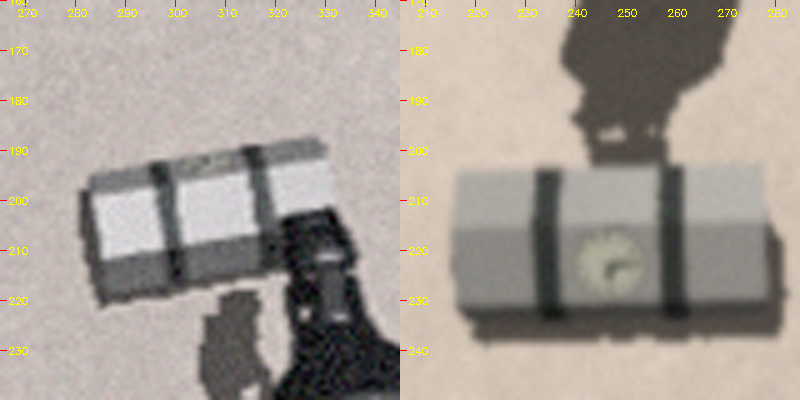

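Roll 1 worked: the watch is now on the far upper face (scene (247,213)). The top face corners are now (284,199.5), (330.5,192) and (286,212.5). I'll refine the pose and plan roll 2.

Run:
```python
from h import *
t=load("top",4)
a,b,c=[plane(t,q,.054) for q in((284,199.5),(330.5,192),(286,212.5))]
d=a-b;print(a,b,c,np.degrees(np.arctan2(-d[0],d[1])),np.linalg.norm(d),"centre",(b+c)/2)
ex=frame(Y)[0];print("pred",np.r_[C,0]-.0312*ex)
C2=np.r_[C,0][:2]-.0312*ex[:2]
p,R=roll(C2,Y,-.02,.12,0);print(p,delta(p,R));
```

```text
[0.59652664 0.0624388  0.054     ] [ 0.61426178 -0.05439273  0.054     ] [0.56379369 0.0578243  0.054     ] 8.631656302876518 0.11816997084065554 centre [0.58902773 0.00171578 0.054     ]
pred [0.59235899 0.00268066 0.        ]
[ 0.65469384 -0.00801357  0.13092305] [0.0092,0.1017,0.0639,1.0479,0.0011,0.0015]
```

```bash
sed -i 's/^C=.*/C=(.590,.0018);Y=np.radians(8.7)/' h.py
python3 - <<'E'
from h import *
print(delta(*roll(C,Y,0,.12,0)))
E
```

```text
[0.0286,0.0996,0.0626,1.0479,0.0011,0.0015]
```

```bash
python3 nudge.py '[[0.01,0.03,0.0,0.18,0,0],[0.028,0.06,0.02,0.36,0,0],[0.028,0.09,0.05,0.55,0,0],[0.028,0.1,0.0625,0.73,0,0],[0.028,0.1,0.0625,0.9,0,0],[0.028,0.1,0.0625,1.047,0,0],[0.028,0.1,0.0625,1.047,0,0]]' 0.064
python3 - <<'E'
from h import *
print(delta(*roll(C,Y,0,.12,0)),delta(*roll(C,Y,0,.022,0)));print(env.get_state()["joint_pos"].round(3))
E
```

```text
clock: 6.78
tcp_pos: [0.6488, 0.0114, 0.1173]
orientation: [-0.174, 0.627, 0.732, -0.201]
wrist_force: [1.0, -0.1, -1.3]
finger_gap: 0.0639
grip_force: 0.0
[-0.0006,-0.0067,-0.0119,-0.0153,-0.0017,0.0039] [-0.0007,-0.0052,0.0861,-0.0153,-0.0017,0.0039]
[-0.06   1.031  0.843  1.911 -0.107  1.384]
```

```bash
python3 nudge.py '[[-0.0006,-0.006,0,-0.015,-0.002,0.004],[-0.0006,-0.006,0.02,-0.015,-0.002,0.004]]'
python3 - <<'E'
from h import *
print(delta(*roll(C,Y,0,.022,0)))
E
```

```text
clock: 7.02
tcp_pos: [0.6348, 0.0079, 0.1156]
orientation: [-0.161, 0.632, 0.734, -0.19]
wrist_force: [-0.4, -0.3, 0.9]
finger_gap: 0.0645
grip_force: 0.0
[0.0010,0.0036,0.0774,0.0200,0.0036,-0.0027]
```

```bash
python3 nudge.py '[[0,0.004,0,0.017,0.003,-0.003],[0,0.004,0,0.017,0.003,-0.003],[0,0.004,0,0.017,0.003,-0.003]]'
python3 - <<'E'
from h import *
print(delta(*roll(C,Y,0,.022,0)))
E
```

```text
clock: 7.4
tcp_pos: [0.6374, 0.0084, 0.1135]
orientation: [-0.169, 0.629, 0.733, -0.197]
wrist_force: [0.3, 0.9, 0.1]
finger_gap: 0.0643
grip_force: 0.0
[0.0007,0.0019,0.0769,-0.0008,-0.0003,0.0005]
```

```bash
python3 nudge.py '[[0.0005,0.002,0.02,0,0,0],[0.0005,0.002,0.04,0,0,0],[0.0005,0.002,0.06,0,0,0],[0.0005,0.002,0.0765,0,0,0],[0.0005,0.002,0.0765,0,0,0]]' 0.064
python3 nudge.py '[[0,0,0,0,0,0],[0,0,0,0,0,0],[0,0,0,0,0,0]]' 0.0555
python3 - <<'E'
from h import *
print(delta(*roll(C,Y,0,.022,0)))
E
```

```text
clock: 8.02
tcp_pos: [0.5999, 0.0034, 0.045]
orientation: [-0.171, 0.629, 0.733, -0.198]
wrist_force: [-0.8, -0.0, 0.5]
finger_gap: 0.0643
grip_force: 0.0
clock: 8.4
tcp_pos: [0.6017, 0.0034, 0.0456]
orientation: [-0.169, 0.629, 0.733, -0.197]
wrist_force: [2.5, -0.1, 0.1]
finger_gap: 0.0555
grip_force: 0.9
[0.0002,-0.0009,-0.0000,-0.0020,-0.0005,0.0006]
```

```bash
python3 nudge.py '[[0,-0.0037,0,-0.07,0,0],[0,-0.0074,0.0005,-0.14,0,0],[0,-0.011,0.001,-0.21,0,0],[0,-0.0147,0.002,-0.28,0,0],[0,-0.018,0.003,-0.35,0,0],[0,-0.0216,0.0045,-0.42,0,0],[0,-0.025,0.006,-0.489,0,0],[0,-0.028,0.008,-0.558,0,0]]'
python3 nudge.py '[[0,-0.0037,0,-0.07,0,0],[0,-0.0074,0.0005,-0.14,0,0],[0,-0.011,0.001,-0.21,0,0],[0,-0.0147,0.002,-0.28,0,0],[0,-0.018,0.003,-0.35,0,0],[0,-0.0216,0.0046,-0.42,0,0],[0,-0.025,0.0062,-0.489,0,0],[0,-0.025,0.0062,-0.489,0,0]]'
python3 - <<'E'
from h import *
print(delta(*roll(C,Y,0,.022,60)),env.get_state()["joint_pos"].round(3))
s=grab("scene",5);t=grab("top",5)
cv2.imwrite("pics/c5.png",np.vstack([np.hstack([crop(t,265,170,80,60,5),crop(s,205,165,80,60,5)]),np.hstack([crop(t,155,205,80,60,5),crop(s,375,160,80,60,5)])]))
E
```

```text
clock: 9.4
tcp_pos: [0.5725, -0.001, 0.0527]
orientation: [0.01, 0.651, 0.759, 0.013]
wrist_force: [-1.0, -0.5, -0.9]
finger_gap: 0.0558
grip_force: 0.6
clock: 10.4
tcp_pos: [0.5478, -0.0048, 0.0456]
orientation: [0.167, 0.63, 0.733, 0.195]
wrist_force: [0.5, 0.2, 1.2]
finger_gap: 0.0553
grip_force: 0.3
[0.0001,0.0007,-0.0001,-0.0041,-0.0009,-0.0008] [-0.258  0.18  -0.887  0.021  0.2    1.211]
```

View pics/c5.png

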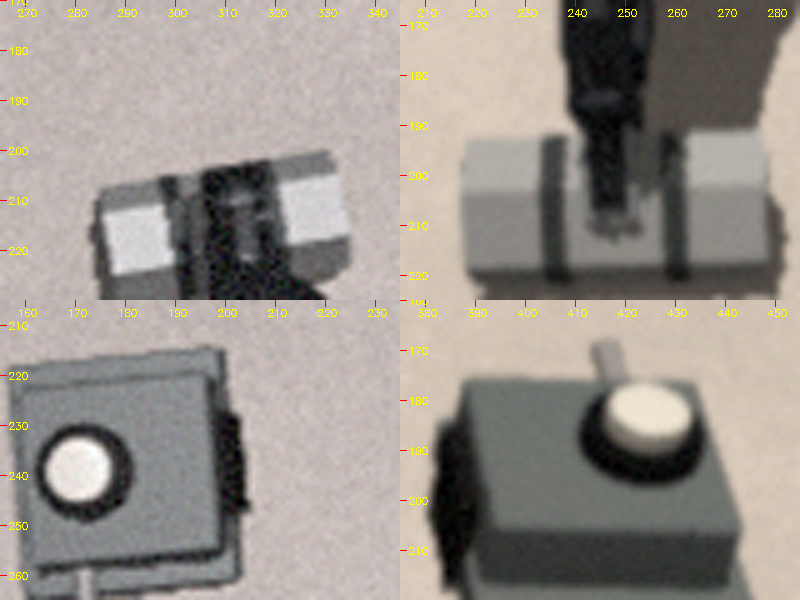

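The second roll is done. The scene view shows the watch side no longer facing far, and the top face corners are top (285.5,212.5), (332.5,205), (287.5,225) and (335,218). The watch itself is hidden under the gripper. The pad's rightmost edge, (202,227) to (204.5,247), is its bottom edge at z 5 mm.

Run:
```python
from h import *
t=load("top",5);s=load("scene",5)
q=[plane(t,a,.054) for a in((285.5,212.5),(332.5,205),(287.5,225),(335,218))]
c=np.mean(q,0);d=q[0]-q[1];d2=q[2]-q[3];print("bar",c,[np.degrees(np.arctan2(-e[0],e[1])) for e in(d,d2)])
a,b=plane(t,(202.5,227),.005),plane(t,(204.7,247),.005);print("pad",a,b,(a+b)/2)
# near-bench checks: body top corners by triangulation: front-far and front-near
for u,v in[((196.5,220),(388,206)),((200,255),(388,176))]:pass
S=np.radians(5.4);ys=np.array([-np.sin(S),np.cos(S)])
pad=np.array([.4996,.3405])-.071*ys;print("pad from key",pad)
for z in(.0,.02,.03): print(z,[plane(t,x,z).round(4).tolist() for x in((158,219),(199,214.5),(203,261),(162,265))])
m=((a+b)/2)[:2];m=(m+pad)/2;print("pad used",m,"home",m-.06*ys)
```

```text
bar [ 0.55662204 -0.00236317  0.054     ] [np.float64(8.511536769838527), np.float64(7.804829174556289)]
pad [0.532779   0.27325257 0.005     ] [0.48114042 0.26737392 0.005     ] [0.50695971 0.27031325 0.005     ]
pad from key [0.50628169 0.2698151 ]
0.0 [[0.5551, 0.3897, 0.0], [0.5658, 0.2832, 0.0], [0.4453, 0.2723, 0.0], [0.4361, 0.3779, 0.0]]
0.02 [[0.5535, 0.3851, 0.02], [0.564, 0.2802, 0.02], [0.4453, 0.2695, 0.02], [0.4363, 0.3735, 0.02]]
0.03 [[0.5527, 0.3828, 0.03], [0.5631, 0.2787, 0.03], [0.4454, 0.268, 0.03], [0.4364, 0.3713, 0.03]]
pad used [0.5066207  0.27006417] home [0.5122672  0.21033046]
```

```bash
python3 nudge.py '[[0,0,0,0,0,0],[0,0,0,0,0,0],[0,0,0,0,0,0]]' 0.03 30
python3 - <<'E'
from h import *
p,R=cur();Rn=Ro.from_rotvec([0,0,-np.radians(3)])
c=np.array([.5575,-.003,.027]);ys=np.array([-.094,.9956,0]);h=np.array([.5123,.2103,.027])
for g in(.02,0): print(delta(h-g*ys+Rn.apply(p-c),Rn*R))
print(R.inv().apply([0,0,-1]))
E
```

```text
clock: 10.88
tcp_pos: [0.5489, -0.0048, 0.0458]
orientation: [0.167, 0.63, 0.733, 0.195]
wrist_force: [-2.4, -0.4, 5.7]
finger_gap: 0.0532
grip_force: 36.3
[0.1982,-0.0118,-0.0066,-0.0000,-0.0260,0.0455]
[0.2181,-0.0108,-0.0060,-0.0000,-0.0260,0.0455]
[-7.34921400e-04 -4.95979033e-01  8.68334186e-01]
```

```bash
python3 nudge.py '[[0.012,-0.0007,-0.0004,0,-0.0015,0.003],[0.025,-0.0015,-0.0008,0,-0.0033,0.0057],[0.037,-0.0022,-0.0012,0,-0.005,0.0085],[0.05,-0.003,-0.0017,0,-0.0066,0.0115],[0.062,-0.0037,-0.002,0,-0.008,0.014],[0.075,-0.0045,-0.0025,0,-0.01,0.017],[0.087,-0.0052,-0.0029,0,-0.0115,0.02],[0.1,-0.006,-0.0033,0,-0.013,0.023]]'
python3 - <<'E'
from h import *
print(env.get_state()["wrist_force"],delta(*cur()) )
E
```

```text
clock: 11.88
tcp_pos: [0.5266, 0.0937, 0.0458]
orientation: [0.17, 0.639, 0.725, 0.193]
wrist_force: [0.9, -5.6, 3.5]
finger_gap: 0.0532
grip_force: 35.9
[ 0.85082716 -5.59389095  3.48405016] [0.0000,0.0000,0.0000,0.0000,0.0000,0.0000]
```

Run:
```python
from h import *
R0=Ro.from_quat([.63,.733,.195,.167]);p0=np.array([.5489,-.0048,.0458]);Rn=Ro.from_rotvec([0,0,-np.radians(3)])
c=np.array([.5575,-.003,.027]);ys=np.array([-.094,.9956,0]);h=np.array([.5123,.2103,.027])
print(delta(h-.02*ys+Rn.apply(p0-c),Rn*R0))
```

```text
[0.0972,-0.0079,-0.0045,0.0010,-0.0125,0.0233]
```

```bash
python3 nudge.py '[[0.013,-0.001,-0.0006,0,-0.0016,0.003],[0.026,-0.002,-0.0012,0,-0.0033,0.006],[0.039,-0.003,-0.0018,0,-0.005,0.009],[0.052,-0.004,-0.0024,0,-0.0066,0.012],[0.065,-0.005,-0.003,0,-0.008,0.015],[0.078,-0.006,-0.0036,0,-0.01,0.018],[0.09,-0.007,-0.0042,0,-0.0115,0.021],[0.097,-0.008,-0.0045,0,-0.0125,0.023]]'
python3 - <<'E'
from h import *
t=grab("top",6);s=grab("scene",6)
cv2.imwrite("pics/c6.png",np.hstack([crop(t,155,195,100,75,4),crop(s,300,150,100,75,4)]))
E
```

```text
clock: 12.88
tcp_pos: [0.5051, 0.1888, 0.0458]
orientation: [0.172, 0.649, 0.716, 0.191]
wrist_force: [0.8, -6.3, 6.2]
finger_gap: 0.0529
grip_force: 36.1
```

View pics/c6.png

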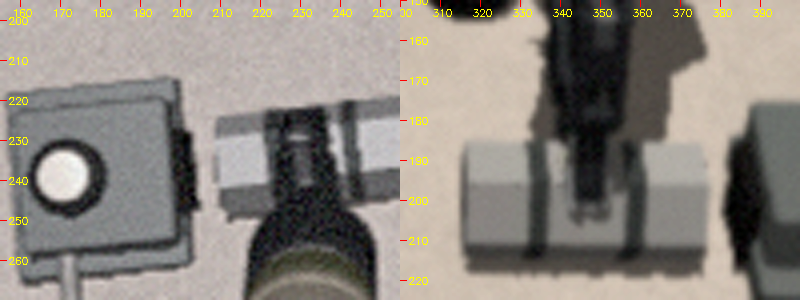

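The bar is about 20 mm short of the pad, watch side up. The end of its top face is at top (209.3,229.5) to (210.5,241.7).

Run:
```python
from h import *
t=load("top",6)
a,b=plane(t,(209.3,229.5),.054),plane(t,(210.5,241.7),.054);m=(a+b)/2
print(a,b,np.degrees(np.arctan2(a[1]-b[1],a[0]-b[0])))
S=np.radians(5.4);xs=np.array([np.cos(S),np.sin(S)]);ys=np.array([-np.sin(S),np.cos(S)])
e=m[:2]-[.5066,.2701];print("lateral",e@xs,"gap",e@ys)
p,R=cur();print(R.as_matrix()[:,0], R.inv().apply(np.r_[ys,0]),R.inv().apply(np.r_[xs,0]))
x=R.as_matrix()[:,0];print("bar yaw from tool", np.degrees(np.arctan2(-x[0],x[1])))
```

```text
[0.52326759 0.24926402 0.054     ] [0.49291423 0.24619897 0.054     ] 5.76612434747023
lateral -0.0006207647175198802 gap -0.022409536679723875
[-0.10055539  0.99492978  0.00182778] [0.99997735 0.00471304 0.00480541] [-0.00647796  0.86775559  0.49694896]
bar yaw from tool 5.771162840433631
```

```bash
python3 nudge.py '[[0.006,0,0,0,-0.001,0.002],[0.012,0,0,0,-0.002,0.004],[0.016,0,0,0,-0.003,0.006],[0.018,0,0,0,-0.003,0.006],[0.019,0,0,0,-0.003,0.006],[0.019,0,0,0,-0.003,0.006]]'
python3 nudge.py '[[0.001,0,0,0,0,0],[0.002,0,0,0,0,0]]'
```

```text
clock: 13.72
tcp_pos: [0.5032, 0.2071, 0.0458]
orientation: [0.173, 0.651, 0.714, 0.19]
wrist_force: [0.7, -6.2, 6.7]
finger_gap: 0.0533
grip_force: 36.1
clock: 13.98
tcp_pos: [0.5031, 0.2078, 0.0458]
orientation: [0.174, 0.652, 0.714, 0.189]
wrist_force: [0.6, -12.4, 8.7]
finger_gap: 0.0534
grip_force: 36.4
```

```bash
python3 nudge.py '[[0.001,0,0,0,0,0],[0.002,0,0,0,0,0]]'
python3 - <<'E'
from h import *
p,R=cur();x=R.as_matrix()[:,0];print("yaw",np.degrees(np.arctan2(-x[0],x[1])),env.get_state()["ft_torque"])
E
```

```text
clock: 14.22
tcp_pos: [0.503, 0.208, 0.0458]
orientation: [0.176, 0.653, 0.713, 0.188]
wrist_force: [0.8, -19.6, 11.2]
finger_gap: 0.0534
grip_force: 36.7
yaw 4.96676938665101 [-3.24976605 -0.61430642 -1.83837063]
```

```bash
python3 nudge.py '[[0,0,0,0,0,0],[0,0,0,0,0,0],[0,0,0,0,0,0]]' 0.064
python3 nudge.py '[[0,0,-0.02,0,0,0],[0,0,-0.06,0,0,0],[0,0,-0.1,0,0,0],[0,0,-0.13,0,0,0]]'
python3 - <<'E'
from h import *
t=grab("top",7);s=grab("scene",7)
cv2.imwrite("pics/c7.png",np.vstack([crop(t,155,200,100,60,8)[:300*2:1][:480],]) )
a=crop(t,155,200,80,60,5);b=crop(s,320,150,80,60,5);c=crop(t,195,215,60,45,8)
cv2.imwrite("pics/c7.png",np.vstack([np.hstack([a,b]),np.zeros((0,800,3),np.uint8)]))
E
```

```text
clock: 14.6
tcp_pos: [0.502, 0.2117, 0.0448]
orientation: [0.171, 0.651, 0.715, 0.19]
wrist_force: [-0.5, 0.9, -0.7]
finger_gap: 0.0641
grip_force: 0.0
clock: 15.1
tcp_pos: [0.4377, 0.2053, 0.1594]
orientation: [0.172, 0.651, 0.714, 0.191]
wrist_force: [0.0, 0.7, 0.8]
finger_gap: 0.0641
grip_force: 0.0
```

View pics/c7.png

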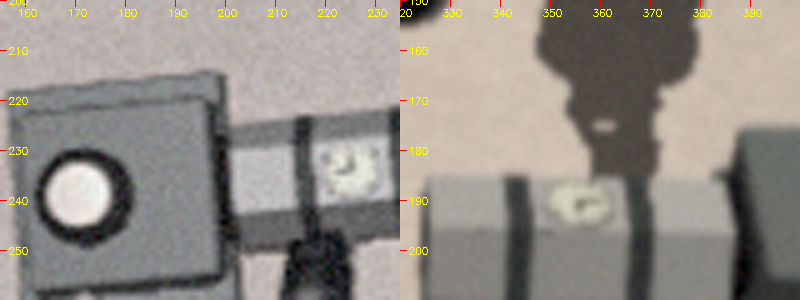

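Watch up, dial at top (225,235.5), and the bar end meets the pad at x≈201. I'll check squareness numerically and compute the move to the key.

Run:
```python
from h import *
t=load("top",7)
g=cv2.cvtColor(t["image"],cv2.COLOR_RGB2GRAY).astype(float)
print(g[232:244:4,195:210].astype(int)); print("far end",g[230,236:256].astype(int))
# far edge of top face: dark(upper slant)->bright step per column
pts=[]
for u in list(range(203,213))+list(range(236,247)):
    dcol=np.diff(g[222:238,u]);k=dcol.argmax();
    w=np.clip(dcol[max(k-1,0):k+2],0,None);pts.append((u,222.5+max(k-1,0)+(w*np.arange(len(w))).sum()/w.sum()))
W=np.array([plane(t,(u+.5,v+.5),.054) for u,v in pts]);f=np.polyfit(W[:,1],W[:,0],1);print("yaw",np.degrees(np.arctan(-f[0])),np.abs(np.polyval(f,W[:,1])-W[:,0]).max())
w=plane(t,(225,235.5),.054);S=np.radians(5.4);xs=np.array([np.cos(S),np.sin(S)]);ys=np.array([-np.sin(S),np.cos(S)])
e=w[:2]-[.5066,.2701];print("dial",w,"lat",e@xs,"along",e@ys)
print("cur",cur()[0],delta([.4996,.3405,.150],tool(0,np.radians(5.8))))
```

```text
[[ 89  76  51  19  23  48  95 122 117 119 119 119 116 116 118]
 [ 88  88  60  26  22  33  90 120 120 119 113 114 113 116 116]
 [ 87  79  65  41  16  22  67 109 120 119 123 113 121 122 117]]
far end [ 79 109 123 121 123 117 121 120 120 120 119 122 113  80  83 109 116 111
 116 115]
yaw 5.210200487398069 0.0009406997806120643
dial [0.50793538 0.21018776 0.054     ] lat -0.004308787266139249 along -0.05977202153577239
cur [0.4389201  0.20587587 0.16124913] [0.1283,0.0574,0.0467,0.5236,-0.0020,-0.0078]
```

Run:
```python
from h import *
t=load("top",7);g=cv2.cvtColor(t["image"],cv2.COLOR_RGB2GRAY).astype(float)
S=np.radians(5.3);xs=np.array([np.cos(S),np.sin(S)]);ys=np.array([-np.sin(S),np.cos(S)])
def edge(us,v0,v1,sg,z):
    P=[]
    for u in us:
        d=np.clip(sg*np.diff(g[v0:v1,u]),0,None);k=d.argmax();a=max(k-1,0);w=d[a:k+2]
        P.append(plane(t,(u+.5,v0+1+a+(w*np.arange(len(w))).sum()/w.sum()),z)[:2])
    P=np.array(P)-[.5066,.2701];return np.median(P@xs)
U=list(range(203,213))
print("far",edge(U,222,238,1,.054),"near",edge(U,236,250,-1,.054), "far@right",edge(range(237,246),220,236,1,.054))
# pad extents along x at its bottom front: dark columns ~ 199..201 of first picture
t=load("top",0);g=cv2.cvtColor(t["image"],cv2.COLOR_RGB2GRAY).astype(float)
for u in(201,202,203): print(u,g[220:255,u].astype(int))
for u in (201,202):
    print("pad",edge([u],221,232,-1,.027),edge([u],242,254,1,.027))
for z,us,r in((.06,(175,185,190),((214,228),(250,262))),):
    for u in us: print("body",u,g[212:226,u].astype(int),g[250:268,u].astype(int))
```

```text
far 0.015076529409304623 near -0.01659089516463791 far@right 0.014797367808150257
201 [113 116 115 103 104  98  94  66  30  16  17  11  28  11  13  13  15  25
  15  15  22  18  26  25  26  10  21  15  26  49  45  48  46  53  60]
202 [116 116 111 111 112 114 115  91  47  24  11  27  16  17  20   6  12  15
   7   8   3   2  10  17  17   3  14  32  42  41  56  56  59  44  50]
203 [114 111 115 110 115 113 112 108  93  85  82  87  83  69  61  47  30  31
  33  28  16  33  27  28  27  10  13  53  85  85  92  93  93  87  85]
pad 0.022857977877246975 -0.029811035895648774
pad 0.022169904277267862 -0.025788402435407774
body 175 [106 109 115 104  72  76  83  77  77  64  81  81  83  84] [89 81 78 82 79 81 60 24 41 64 83 81 70 42 54 83 80 83]
body 185 [108 111 108  75  80  85  85  72  70  80  86  81  82  82] [ 84  82  82  83  85  63  27  30  48  88  88  77  47  71 115 115 112 115]
body 190 [111 116 104  73  83  85  79  70  76  85  86  85  86  82] [ 83  79  86  85  78  59  27  51  84  83  81  71  55  93 116 111 114 111]
```

The bar is within about 2 mm of the pad centre, its yaw of 5.2° is square to the stand, and it sits 59.8 mm from the pad face. On to the key with the fingers shut.

```bash
python3 nudge.py '[[0.04,0.01,-0.01,0.18,0,0],[0.09,0.04,0.02,0.36,0,0],[0.128,0.057,0.047,0.523,-0.002,-0.008],[0.128,0.057,0.047,0.523,-0.002,-0.008],[0.128,0.057,0.047,0.523,-0.002,-0.008],[0.128,0.057,0.047,0.523,-0.002,-0.008]]' 0 20
python3 nudge.py '[[0,0,0,0,0,0],[0,0,0,0,0,0]]'
python3 - <<'E'
from h import *
print(delta([.4996,.3405,.105],tool(0,np.radians(5.8))),env.get_state()["joint_pos"].round(2))
E
```

```text
clock: 15.95
tcp_pos: [0.498, 0.3384, 0.1475]
orientation: [-0.0, 0.671, 0.742, -0.001]
wrist_force: [0.9, 0.2, 0.0]
finger_gap: 0.0002
grip_force: 0.0
clock: 16.2
tcp_pos: [0.4989, 0.3388, 0.1491]
orientation: [0.0, 0.671, 0.741, 0.0]
wrist_force: [-0.1, -1.0, 0.3]
finger_gap: 0.0003
grip_force: 0.0
[0.0016,0.0008,0.0441,0.0006,-0.0000,-0.0015] [ 0.46  0.41 -0.07  1.09 -0.    1.93]
```

```bash
python3 nudge.py '[[0.0016,0.0008,0.02,0,0,0],[0.0016,0.0008,0.038,0,0,0],[0.0016,0.0008,0.044,0,0,0],[0.0016,0.0008,0.044,0,0,0]]'
python3 nudge.py '[[0,0,0.003,0,0,0],[0,0,0.005,0,0,0],[0,0,0.005,0,0,0]]'
python3 nudge.py '[[0,0,0.002,0,0,0],[0,0,0.003,0,0,0],[0,0,0.003,0,0,0]]'
```

```text
clock: 16.7
tcp_pos: [0.4994, 0.3405, 0.103]
orientation: [-0.001, 0.671, 0.742, -0.002]
wrist_force: [-1.5, -1.0, 1.9]
finger_gap: -0.0004
grip_force: 1.0
clock: 17.08
tcp_pos: [0.5002, 0.3409, 0.098]
orientation: [-0.0, 0.671, 0.742, -0.001]
wrist_force: [-2.6, -1.2, 6.7]
finger_gap: 0.0002
grip_force: 3.4
clock: 17.45
tcp_pos: [0.5003, 0.341, 0.0978]
orientation: [0.0, 0.671, 0.742, -0.001]
wrist_force: [-6.3, -3.7, 22.5]
finger_gap: -0.0
grip_force: 11.2
```

The key is bottomed: force rose to 22 N with no further travel. Releasing and retreating.

```bash
python3 nudge.py '[[0,0,-0.01,0,0,0],[0,0,-0.04,0,0,0],[0,0,-0.08,0,0,0],[0,0,-0.12,0,0,0],[0,0,-0.12,0,0,0]]'
python3 nudge.py '[[0.0,-0.05,-0.02,0,0,0],[0.0,-0.1,-0.02,0,0,0],[0.0,-0.14,-0.02,0,0,0],[0.0,-0.14,-0.02,0,0,0],[0.0,-0.14,-0.02,0,0,0]]'
python3 - <<'E'
from h import *
t=grab("top",8);s=grab("scene",8)
a=crop(t,155,195,100,75,4);b=crop(s,310,130,100,75,4);c=cv2.resize(t["image"][:,:,::-1],(400,300));d=cv2.resize(s["image"][:,:,::-1],(400,300))
cv2.imwrite("pics/c8.png",np.vstack([np.hstack([a,b]),np.hstack([c,d])]))
E
```

```text
clock: 18.08
tcp_pos: [0.5024, 0.3421, 0.2178]
orientation: [0.001, 0.671, 0.742, 0.001]
wrist_force: [-0.7, -0.4, 0.4]
finger_gap: -0.0003
grip_force: 0.0
clock: 18.7
tcp_pos: [0.3614, 0.3272, 0.2342]
orientation: [-0.001, 0.671, 0.742, -0.002]
wrist_force: [-0.6, 0.5, 0.1]
finger_gap: -0.0
grip_force: 0.0
```

View pics/c8.png

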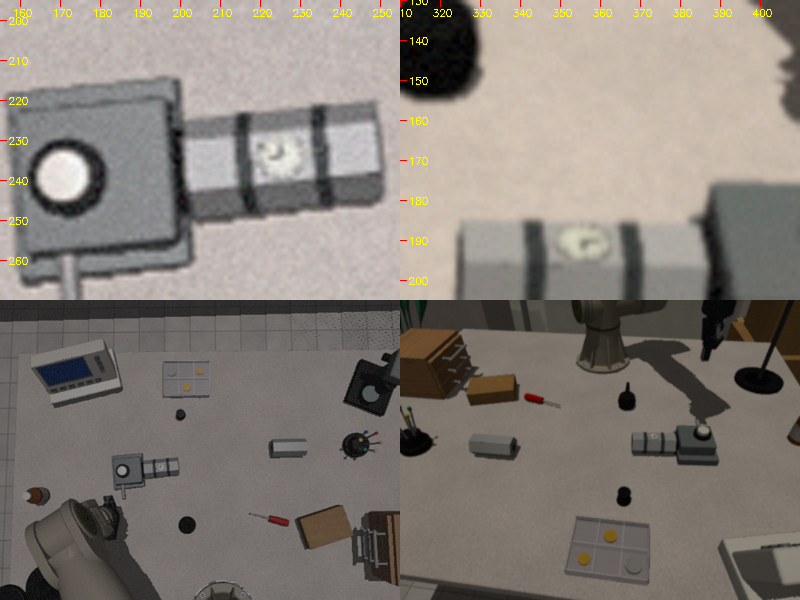

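The holder sits square and centred on the pad with the watch up (dial at top (225,234)). The key is back up at (170.5,239), the spare and loupe haven't moved, and the arm is clear.

```bash
python3 -c "
from workcell import env
print(env.hand_in())"
```

```text
the job is handed in; nothing more can be done
None
```

Job handed in at about 19 s of the 64 s limit: the holder was rolled twice towards the robot so the watch faces up, slid square onto the pad (about 2 mm off centre by camera), released, and the white key was pushed fully down and let go, with the spare holder and loupe left where they were.

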